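# Sweep the twist caps into the drainer tray

### The arm

A 6-joint arm with a two-finger parallel gripper is mounted at the origin on the work surface. World frame = base frame: x ahead of the robot, y to its left, z up, the work surface at z = 0. Lengths are in m, angles in rad, forces in N, time in s.
With the tool pointing down it reaches from about 0.3 to 0.85 m from the base axis. Payload 4.2 kg.
Tool frame: the origin (TCP) lies between the finger pads; the fingertips stand 22 mm ahead of it and the grasp point (between the pads) lies 3 mm ahead of it (tip_extent is the distance from the TCP to the fingertips, in m); z points along the fingers, y is the direction in which the jaws open and shut (so a half turn about z gives the same grasp; the last joint's range is limited). The gripper opens to 91 mm and grips with 3 to 60 N. Pads are 32 mm wide; open, the fingers measure 118 mm over their backs; the gripper's body (76 mm by 178 mm) begins 60 mm behind the grasp point.
Start: joints at [-1.355, 0.32, 1.565, -0, 1.257, -0.02], TCP at [0.134, -0.559, 0.236] pointing down, gripper open.
Joint ranges: [-3.11, 3.11], [-0.84, 2.01], [0.21, 2.61], [-1.34, 4.49], [0.05, 2.63], [-2.56, 2.56]. Speed limits (rad/s): [2.57, 2.57, 3.14, 3.14, 3.14, 3.14].

### API

Orientations are given as a unit quaternion [x, y, z, w].
In Python, from station import move_to, move_l, move_j, move_gripper, pause, solve_ik, capture, IKError, job_done, read_clock, read_joints, read_joint_vel, read_joint_torque, read_ee_pos, read_ee_rot, read_contact_force, read_torque, read_grip_width, tip_extent gives the robot as it stands. Calls block until the motion is done:
- move_to(position, orientation): joint-space move of the TCP to a pose.
- move_l(position, attitude=None, speed=0.15): straight line of the TCP; attitude=None keeps the orientation; speed is the mean speed in m/s.
- move_j(angles): joint-space move.
- move_gripper(opening, newtons=None): finger opening in m; newtons is the grip in N (None keeps the last); returns when the fingers have stopped.
- pause(seconds).
- solve_ik(position, orientation): joint angles nearest the present ones, or None.
- capture(name): name is "scene" or "top"; returns a dict with "image" (420x560x3 uint8, red, green, blue), "mtx" (3x3 intrinsics, pixels), "origin" and "rotation" of the camera in the world. Camera axes: x right, y down, z forward; pixel columns grow to the right and rows downward; lengths in m; the calibration is good to about 2 mm. A picture is of the moment at which its call begins. There is no depth.
A pose or a line that the arm cannot do raises IKError and nothing moves.
- job_done(): hands the job in, once; it reports no verdict.
Readings, each from a call of its own:
- read_clock(): time.
- read_joints(): joint angles.
- read_joint_vel(): joint speeds.
- read_joint_torque(): joint torques, N m.
- read_ee_pos(): TCP position.
- read_ee_rot(): TCP orientation.
- read_contact_force(): force on the tool from outside, world axes, zero at the start.
- read_torque(): the same for the moment, N m.
- read_grip_width(): finger opening in m.
Only numpy, scipy, OpenCV 4.12 (cv2) and the standard library are available. Lean on these libraries where they do the work, as an engineer would, in place of code of your own. Each camera call takes 0.05 s, during which the arm holds its last target.

### The job

With the fingertips, sweep the two loose red twist caps along the countertop and through the open side of the grey drainer tray, until both lie flat and wholly inside it. Slide them in gently: do not lift them off the counter or tip them over, and do not flick them. Leave the closed jar, the stacked plates and the spatula where they are.

Things in the scene. Friction and masses are not known exactly. Their poses are not given: they have to be found in the camera images.
- tray: grey drainer tray, fixed. Inside 180 mm deep (its x), 220 mm wide (its y); walls on three sides, 6 mm thick, 28 mm high. Origin: centre of the inside, at countertop height. The -x side (x = -90 mm) is fully open, no sill, and the floor is level with the countertop. It stands to the robot's left, open side facing roughly right (-y of the world, up to 0.35 rad off)
- cap_a: loose red twist cap with a white disc on top, a rigid disc 60 mm in diameter and 18 mm high, about 30 g, lying flat on the countertop; slides (does not roll) when pushed. Origin at the centre of its underside, z up
- cap_b: loose red twist cap with a white disc on top, a rigid disc 60 mm in diameter and 18 mm high, about 30 g, lying flat on the countertop; slides (does not roll) when pushed. Origin at the centre of its underside, z up
- jar: small closed green glass jar with a bare steel twist cap, 60 mm in diameter, 65 mm high, 0.2 kg, standing loose among the loose caps: the three stand in lanes side by side, 84 mm or more apart in world x between centres, in any order, at differing y. Origin at the centre of its underside. To be left alone
- plates: stack of two melamine plates, 176 mm in diameter, 31 mm high, standing loose to the right of the caps. Origin at the centre of the underside. To be left alone
- spatula: steel spatula with black handle, 260 mm long, lying on the counter beyond the caps, roughly along world y (its own x axis runs along its length). Origin at the middle of its underside. To be left alone
Not all that is in view belongs to the job. Leave any brown, pink or yellow look-alike of the cap_b alone.

How it is judged:
By the outcome, as a careful person would: the job done as asked, in the order asked, and still so for the second after the job is handed in, with the robot touching nothing.
It also fails if it takes over 58 s, if anything falls off the work surface, if the arm or the gripper's body presses on something with over 40 N, if the wrist force passes 120 N, or if a joint passes its speed limit or range.

## Working session

There is one attempt and no reset: what is moved stays moved. The work goes in short steps, each a Python script; the robot and the scene stay as the last script left them, time stands still between calls to the robot, and variables do not carry over. Pictures are saved under pics/ and viewed, and the job is handed in when it is done.

```bash
mkdir -p pics; ls; python3 - <<'E'
from station import *
import cv2,numpy as np
for n in("scene","top"):
    c=capture(n); cv2.imwrite(f"pics/{n}0.png",c["image"][:,:,::-1]); print(n,c["mtx"].tolist(),c["origin"],np.round(c["rotation"],4).tolist())
    np.savez(f"{n}0.npz",**c)
print(read_clock(),read_ee_rot(),tip_extent)
E
```

```text
pics
scene [[491.23060784532396, 0.0, 284.24349864953064], [0.0, 491.23060784532396, 208.8514530770058], [0.0, 0.0, 1.0]] [1.1569066  0.60619542 0.75320203] [0.3328, 0.8403, -0.4024, -0.1456]
top [[432.51031370798586, 0.0, 270.6107728602015], [0.0, 432.51031370798586, 209.4494153948852], [0.0, 0.0, 1.0]] [ 0.3743447  -0.08613243  0.92850978] [0.7141, -0.6924, 0.071, -0.0747]
0.1 [ 9.93056421e-01  1.17636438e-01 -8.27143290e-05 -7.77991785e-04] 0.022
```

View pics/top0.png

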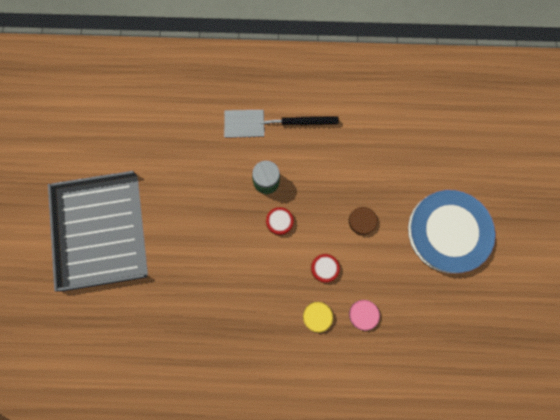

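View pics/scene0.png

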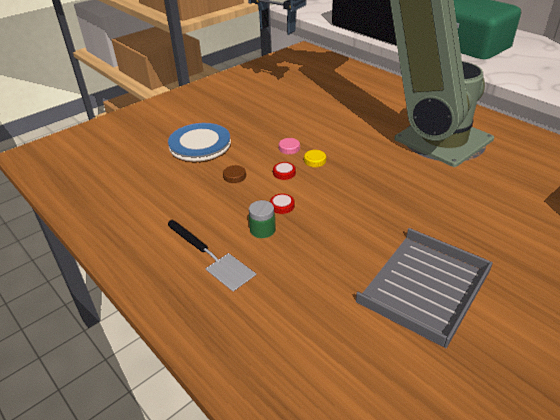

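```bash
cat > h.py <<'E'
import numpy as np,cv2
from scipy.spatial.transform import Rotation as R
def ray(c,uv,z):
    uv=np.atleast_2d(uv).astype(float)
    d=np.c_[uv,np.ones(len(uv))]@np.linalg.inv(c["mtx"]).T
    d=R.from_quat(c["rotation"]).apply(d); o=np.array(c["origin"])
    return o+d*((z-o[2])/d[:,2])[:,None]
def blobs(m,amin=60):
    n,l,s,ce=cv2.connectedComponentsWithStats(m.astype(np.uint8)*255)
    return [(ce[i],s[i],l==i) for i in range(1,n) if s[i][4]>amin]
def caps(c,zt=.018):
    im=c["image"];h=cv2.cvtColor(im,cv2.COLOR_RGB2HSV)
    red=((h[...,0]<6)|(h[...,0]>174))&(h[...,1]>190)&(h[...,2]>70)
    red=cv2.morphologyEx(red.astype(np.uint8),cv2.MORPH_OPEN,np.ones((2,2)))
    out=[]
    for ce,s,m in blobs(red,40):
        k=cv2.convexHull(np.argwhere(m)[:,::-1].astype(np.int32))
        mm=cv2.fillConvexPoly(np.zeros(m.shape,np.uint8),k,1)>0
        w=mm&(h[...,1]<70)&(h[...,2]>130)
        if w.sum()<30: continue
        uv=np.argwhere(w)[:,::-1].mean(0)
        out.append((uv,ray(c,uv,zt)[0],int(s[4]),int(w.sum())))
    return out
E
python3 - <<'E'
from h import *
for n in("top","scene"):
    c=dict(np.load(n+"0.npz"))
    for uv,p,a,w in caps(c): print(n,uv.round(1),p.round(4),a,w)
c=dict(np.load("top0.npz"));t=c
h=cv2.cvtColor(c["image"],cv2.COLOR_RGB2HSV)
for nm,uv,z in [("brown",(363,221),.018),("yellow",(318,317),.018),("pink",(365,315),.018),("jar top",(266,173),.065),("plates",(452,231),.031),
 ("spat blade",(244,123),0),("handle end",(339,120),.01)]: print(nm,ray(c,uv,z)[0].round(3))
im=c["image"][150:310,30:400]; cv2.imwrite("pics/crop.png",cv2.resize(im,None,fx=2.1,fy=2.1,interpolation=2)[:,:,::-1])
s=dict(np.load("scene0.npz"))
im=s["image"][190:350,340:510]; cv2.imwrite("pics/crop2.png",cv2.resize(im,None,fx=3.5,fy=3.5,interpolation=2)[:,:,::-1])
im=s["image"][130:250,200:340]; cv2.imwrite("pics/crop3.png",cv2.resize(im,None,fx=4,fy=4,interpolation=2)[:,:,::-1])
E
```

```text
scene [284.3 169.1] [ 0.4508 -0.187   0.018 ] 160 62
scene [285.  202.9] [ 0.5456 -0.0813  0.018 ] 152 38
brown [ 0.546 -0.276  0.018]
yellow [ 0.343 -0.182  0.018]
pink [ 0.35  -0.278  0.018]
jar top [ 0.632 -0.067  0.065]
plates [ 0.528 -0.46   0.031]
spat blade [ 0.769 -0.011  0.   ]
handle end [ 0.778 -0.227  0.01 ]
```

View pics/crop.png

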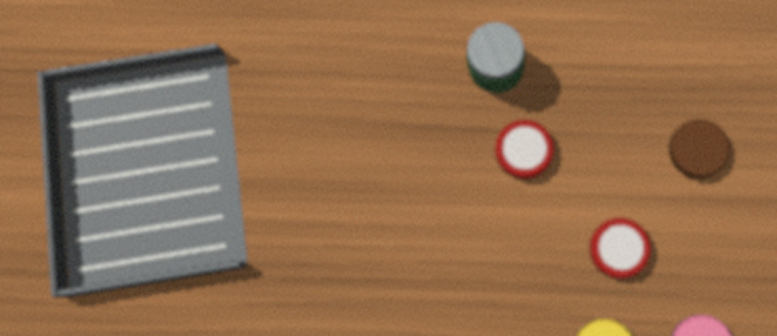

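View pics/crop2.png

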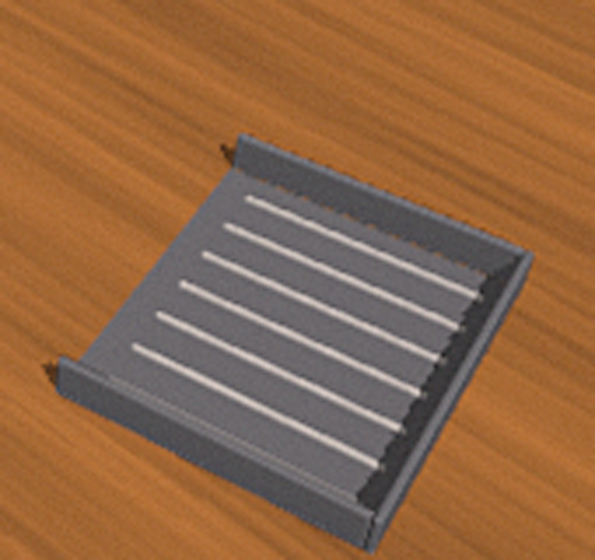

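View pics/crop3.png

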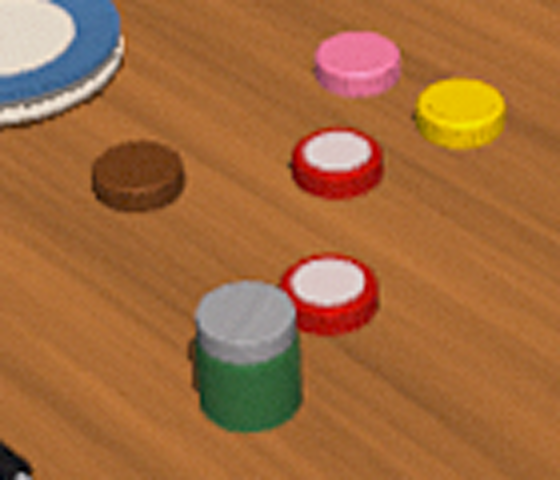

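```bash
cat >> h.py <<'E'
def caps(c,zt=.018):
    im=c["image"];h=cv2.cvtColor(im,cv2.COLOR_RGB2HSV)
    red=((h[...,0]<8)|(h[...,0]>170))&(h[...,1]>150)&(h[...,2]>60)
    out=[]
    for ce,s,m in blobs((h[...,1]<60)&(h[...,2]>150),25):
        ring=(cv2.dilate(m.astype(np.uint8),np.ones((9,9)))>0)&~m
        f=red[ring].mean()
        if f>.2 and s[4]<400: out.append((ce,ray(c,ce,zt)[0],int(s[4]),round(f,2)))
    return out
E
python3 - <<'E'
from h import *
for n in("top","scene"):
    c=dict(np.load(n+"0.npz"))
    for x in caps(c): print(n,x[0].round(1),x[1].round(4),x[2:])
c=dict(np.load("top0.npz"))
q=ray(c,[(134.8,171.4),(146.7,276.2),(56.2,290.5),(49,184.3)],.028); print("rim top",q.round(4).tolist(),np.linalg.norm(q-np.roll(q,-1,0),axis=1).round(3))
s=dict(np.load("scene0.npz"))
f=lambda P:[(340+x/3.5,190+y/3.5) for x,y in P]
q=ray(s,f([(60,358),(238,136),(532,256),(375,517)]),.028);print("rim scene",q.round(4).tolist(),np.linalg.norm(q-np.roll(q,-1,0),axis=1).round(3))
E
```

```text
top [279.4 220. ] [ 0.5424 -0.0978  0.018 ] (314, np.float64(0.55))
top [325.3 267.4] [ 0.4447 -0.1965  0.018 ] (340, np.float64(0.56))
scene [283.8 167.1] [ 0.4457 -0.1944  0.018 ] (114, np.float64(0.52))
scene [281.6 199.9] [ 0.5437 -0.0956  0.018 ] (155, np.float64(0.47))
rim top [[0.6381, 0.2187, 0.028], [0.4145, 0.1727, 0.028], [0.3798, 0.3556, 0.028], [0.6036, 0.401, 0.028]] [0.228 0.186 0.228 0.186]
rim scene [[0.641, 0.227, 0.028], [0.422, 0.1843, 0.028], [0.3859, 0.3644, 0.028], [0.6065, 0.4037, 0.028]] [0.223 0.184 0.224 0.18 ]
```

The caps are the two red discs with white centres, at top-view pixels (279,220) and (325,267). The look-alikes are brown (363,221), yellow (318,317) and pink (365,315), and the jar's steel lid is at (266,173). The close crop confirms the choice. Both views agree on the caps to about 3 mm. The rim measures 228 x 186 mm in the top view (223-224 x 180-184 mm in the scene view) against 232 x 186 mm expected. Tray yaw is about 101°, with the inside centre near (0.512, 0.288).

The partly open fingers will straddle the back of each cap as a cradle, starting with the far-lane cap.

```bash
cat > sw.py <<'E'
from station import *
from h import *
G=.034; OFF=.016+np.sqrt(.03**2-(G/2)**2)
def plan(cap,tgt):
    cap,tgt=np.array(cap),np.array(tgt); d=(tgt-cap)/np.linalg.norm(tgt-cap)
    best=None
    for s in(1,-1):
        x=np.array([*d,0])*s; z=np.array([0,0,-1.]); q=R.from_matrix(np.c_[x,np.cross(z,x),z]).as_quat()
        js=[solve_ik([*p,zz],q) for p in(cap-d*(OFF+.018),tgt-d*OFF) for zz in(.027,.15)]
        if any(j is None for j in js): print(s,"no ik");continue
        j=np.abs([j[5] for j in js]).max(); print(s,np.round([k[5] for k in js],2))
        if best is None or j<best[0]: best=(j,q)
    return best[1],d,cap-d*(OFF+.018),tgt-d*OFF
def sweep(cap,tgt):
    q,d,a,b=plan(cap,tgt)
    move_gripper(G)
    move_to([*a,.15],q); move_l([*a,.06],speed=.15); move_l([*a,.027],speed=.06)
    print("down",read_contact_force())
    move_l([*b,.027],speed=.09); print("pushed",read_contact_force(),read_ee_pos())
    pause(.2); move_l([*(b-d*.035),.027],speed=.06); move_l([*(b-d*.035),.16],speed=.15)
    print("clock",read_clock(),"grip",read_grip_width())
def look(k):
    for n in("top","scene"):
        c=capture(n); cv2.imwrite(f"pics/{n}{k}.png",c["image"][:,:,::-1]); np.savez(f"{n}{k}.npz",**c)
        for x in caps(c): print(n,x[0].round(1),x[1].round(4),x[2:])
E
python3 - <<'E'
from sw import *
sweep((.543,-.097),(.566,.324)); look(1)
E
```

```text
1 [-0.25 -0.25  0.5   0.5 ]
-1 no ik
down [-1.06650347  0.55201328 -0.50188412]
pushed [0.35645563 0.34912406 0.52526718] [0.56375678 0.28326214 0.02699946]
clock 11.6 grip 0.03395020698868368
top [325.3 267.4] [ 0.4446 -0.1965  0.018 ] (341, np.float64(0.56))
scene [283.8 167.1] [ 0.4457 -0.1944  0.018 ] (114, np.float64(0.51))
scene [422.1 304. ] [0.5673 0.3257 0.018 ] (319, np.float64(0.65))
```

View pics/top1.png

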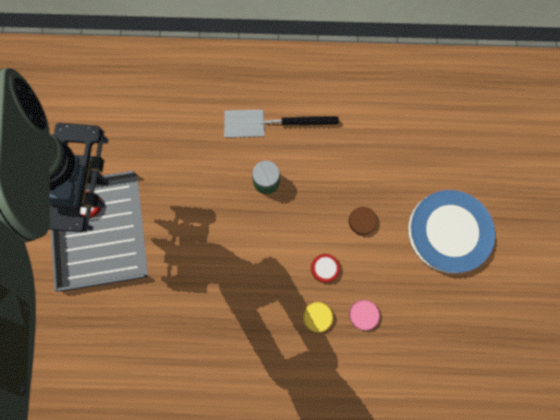

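View pics/scene1.png

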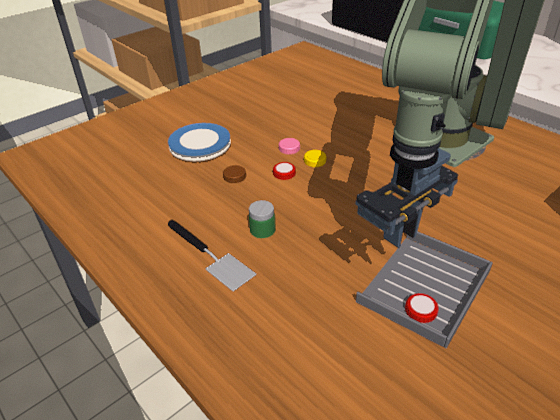

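The first cap lies flat in the tray at scene pixel (422,304), which is (0.567, 0.326) as planned. The jar, spatula, plates and look-alikes haven't moved. Next I sweep the second cap.

```bash
python3 - <<'E'
from sw import *
sweep((.445,-.1957),(.489,.273))
p=read_ee_pos(); move_to([.42,-.1,.25],read_ee_rot()); look(2); print(read_clock())
E
```

```text
1 [-0.45 -0.45  0.52  0.52]
-1 no ik
down [ 1.04541793 -0.20600584  0.4109997 ]
pushed [-0.10104295 -0.28745754 -0.40081842] [0.48518619 0.23238201 0.02698027]
clock 22.7917 grip 0.03419301239111959
top [ 84.5 203.4] [0.5659 0.3238 0.018 ] (312, np.float64(0.42))
top [104.  239.6] [0.4889 0.2732 0.018 ] (331, np.float64(0.45))
scene [423.6 269.4] [0.4904 0.275  0.018 ] (261, np.float64(0.62))
scene [422.1 304. ] [0.5673 0.3257 0.018 ] (319, np.float64(0.65))
24.1
```

View pics/top2.png

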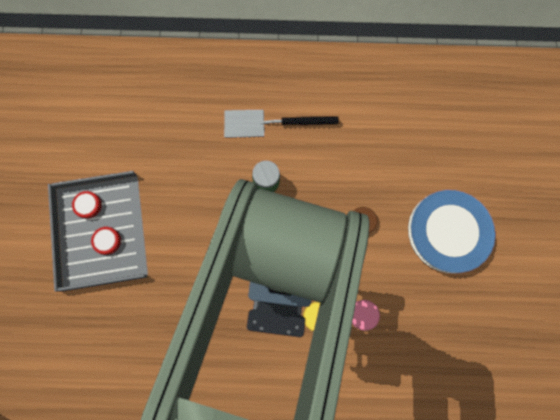

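View pics/scene2.png

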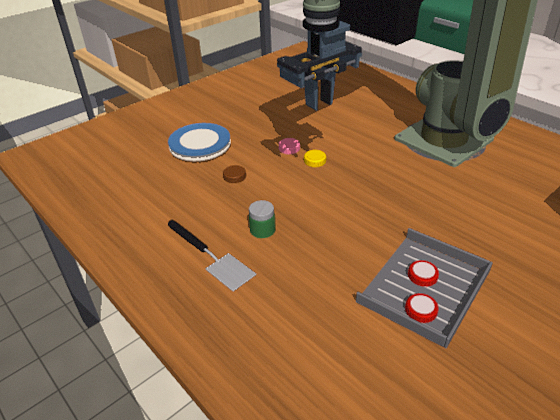

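Both caps lie flat and well inside the tray, at top-view pixels (84,203) and (104,240). Everything else is where it was, and the gripper is clear.

```bash
python3 -c "
from station import *
print(read_contact_force(),read_clock()); job_done()"
```

```text
[0.16822972 0.37648335 0.14957215] 24.1
the job is handed in; nothing more can be done
```

I swept both red caps along the counter into the tray, one at a time, with the slightly open fingertips cradling the back of each cap. I backed away before lifting and handed the job in at 24.1 s of the 58 s allowed.

- **Caps:** in the last pictures they lie flat at (0.566, 0.324) and (0.489, 0.273), each within about 2 mm of its target in both views. By my measurement of the tray, each is at least 15 mm clear of the walls and well inside the open side.
- **Everything else:** by eye, comparing the pictures, the jar, plates, spatula and look-alike caps show no movement. In the final top view the arm partly hides the brown, yellow and pink caps, but the scene view shows them in place.
- **Force:** the contact readings I took were about 1 N. They were taken between moves, not during the pushes.
- **Disagreement:** the two cameras differed by up to about 12 mm on the tray's mouth corners, which I picked by hand. I aimed well inside the tray to allow for that.

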